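Hang the sample pail on the gated hook

TASK

Leave the small steel pail standing on the counter while you swing its folded-down wire bail upright, then carry it by the bail to the grey stand and press the bail bar down past the red spring gates until it drops home in both slots of the double hook and the gates snap shut over it. The height at which the hook is clamped is not known, so feel for it and never force it (25 N at most); let go and leave the pail hanging there, without disturbing the other things on the counter.

Things in the scene. Friction and masses are not known exactly. Their poses are not given: they have to be found in the camera images.
- pail: open steel pail, 104 mm across, 80 mm high, loose, 0.3 to 0.55 kg; origin at the centre of its underside, z up. The bail turns about a line along the pail's y axis, 66 mm above the origin. Only the bail is to be gripped
- bail_bar (a point): middle of the bail's straight cross bar, the place to grip: blue sleeve 9 mm thick, 48 mm long along the pail's y axis, fast on the wire: gripped with more than some 5 N it turns badly between the pads and can tip the pail as it rises. Wire 6 mm thick, straight for 50 mm either side, legs 116 mm apart. Bar to pivot line 90 mm: upright it is 156 mm above the pail's underside, 76 mm above its rim
- bail (a joint): angle of the bail on the pail, rad: 0 upright; positive = folded to the pail's -x side (bar 90*sin(angle) mm to -x of the pivots, 90*cos(angle) mm above them). It starts folded, at 1.4 to 1.8. Stiff pivots hold it where it is left
- stand: fixed grey stand, origin at the foot of its post, front is -x: base plate 210 x 150 x 12 mm (160 mm before to 50 mm behind the post), post 222 mm high. A double hook clamped to the post points to -x: two level prongs at y = +37 and -37 mm, 10 mm wide, 8 mm thick. The bar comes in from the front above their tips, the prongs passing between bar and pail rim
- slot_foot (a point): point on the counter straight below the middle between the two slots (stand's x = -95 mm), axes as the stand. Each prong has a slot open upward, 12 mm wide, between an upturned tip (17.5 mm above the slot floor, outer face 11 mm before this point) and a back cheek. The clamp height is not measured: the slot floor is 187 to 211 mm above the counter
- gate_left (a joint): red spring gate over the slot at y = +37 mm, rad: 0 shut (its rest), grows as it is pushed down, 1.5 fully down. Its top is 18 mm above the slot floor. A bar pressed down with about 8 to 13 N (twice the pail's weight) folds both gates aside, passes them, and they spring back above it; seated on the floor the bar is 18 mm below where it first touched them
- gate_right (a joint): the same gate over the slot at y = -37 mm
- bottle_drop: small white dropper bottle, 28 x 28 x 58 mm, bystander; origin at its underside
- timer: white bench timer, 62 x 62 x 18 mm, bystander; origin at its underside
- logbook: blue book, 210 x 150 x 13 mm, bystander; origin at its underside
- tape_roll: roll of tape, 69 mm across, 18 mm high, bystander; origin at its underside
- dish: clear petri dish, 58 mm across, 12 mm high, bystander; origin at its underside

How it is judged:
By the outcome, as a careful person would: the job done as asked, in the order asked, and still so for the second after the job is handed in, with the robot touching nothing.
It also fails if it takes over 72 s, if anything falls off the work surface, if the arm or the gripper's body presses on something with over 40 N, if the wrist force passes 120 N, or if a joint passes its speed limit or range.

ROBOT

A 7-joint arm with a two-finger parallel gripper is mounted at the origin on a cart in front of the work surface, level with it; the furniture and walls round the work are solid. World frame = base frame: x ahead of the robot, y to its left, z up, the work surface at z = 0. Lengths are in m, angles in rad, forces in N, time in s.
With the tool pointing down it reaches from about 0.425 to 0.925 m from the base axis. Payload 6.8 kg.
Tool frame: the origin (TCP) lies at the very end of the fingers, on their centre line; the grasp point (between the pads) lies 19 mm behind it (r.grip_point_offset is the distance from the TCP to the grasp point, in m); z points along the fingers, y is the line along which they close (so a half turn about z gives the same grasp; the last joint's range is limited). The gripper opens to 88 mm and grips with 3 to 60 N. Pads are 20 mm wide; open, the fingers measure 115 mm over their backs; the gripper's body (75 mm by 178 mm) begins 61 mm behind the grasp point.
Start: joints at [-0.108, 0.477, 0.022, 1.555, -0.011, 1.109, -0.083], TCP at [0.675, 0, 0.223] pointing down, gripper open.
Joint ranges: [-2.96, 2.96], [-0.34, 2.1], [-1.41, 1.46], [0.24, 2.44], [-1.37, 4.51], [0.17, 1.92], [-2.96, 2.96]. Speed limits (rad/s): [2.39, 2.39, 3.14, 3.14, 3.14, 3.14, 3.14].

INTERFACE

Orientations are given as [roll, pitch, yaw] about the fixed x, y, z axes, in that order (R = Rz(yaw) Ry(pitch) Rx(roll)).
In Python, from plant import r gives the robot as it stands. The module is installed in compiled form; this text tells all that it offers.
- The arm moves only by the tool jog_arm, never from a script. Its argument "series" is a list of rows, each an object of numbers: "tx", "ty", "tz": the shift along the world's x, y, z in mm; "spin": the turn about the world's z in degrees; "jaw": the finger opening in mm, from 0 to 87.8. A call has 1 to 5 rows; each row shifts and turns the commanded pose from where the row before left it; what a row does not reach is not made up. A row lasts 1/8 s, in which the tool goes at most 62.5 mm and 10.7 degrees, less where a joint would pass 70% of its speed; a pose out of reach is approached as far as the arm can. A call with a gripper value outside its range is refused whole. The fingers move at their own pace and stop on an object; "newtons" is the grip in N (left out, the last holds). Time passes only in rows, so rows that do not move let the fingers close. It gives the time, the measured TCP pose, the force, the opening and the grip force at its end, in the units of the state.
- r.observe(): the state, without advancing time (a new reading comes with each control period).
- r.capture(name): name is "scene" or "side" or "wrist"; returns (picture, depth): 480x640x3 uint8, red, green, blue; 480x640 float32, m along the optical axis (not along the pixel's ray), 0 where there is no reading.
- r.calibration(name): a dict with "fx", "fy", "cx", "cy" (pixels), "xyz" and "orientation" of the camera in the world; the wrist camera has in their place "T_tool_cam" (4x4, takes a point from camera to tool coordinates, whose origin is the TCP and whose axes are the flange's). Camera axes: x right, y up, looking along -z (the intrinsics and any distortion apply to the point x, -y, -z); pixel columns grow to the right and rows downward; lengths in m; the calibration is good to about 2 mm. The wrist camera is an equidistant fisheye: a pixel r from the principal point sees the ray r / f radians off the axis. A picture is of the moment at which its call begins: read the wrist's pose just before it. calibration takes no time and is no camera call.
- r.close_job(): hands the job in; it is judged then, once.
The state is a dict: "t": time; "joints": joint angles; "joint_velocities": joint speeds; "joint_efforts": joint torques, N m; "position": TCP position; "eef_rot": TCP orientation; "force": force on the tool from outside, world axes, zero at the start; "ft_torque": the same for the moment, N m; "grip_width": opening from 0.0 (shut) to 1.0 (fully open); "grip_force": force on a finger pad.
Only numpy, scipy, OpenCV 4.12 (cv2) and the standard library are available. Lean on these libraries where they do the work, as an engineer would, in place of code of your own. Each camera call takes 0.05 s, during which the arm holds its last target. There are 200 camera calls.

## Working session

There is one attempt and no reset: what is moved stays moved. The work goes in short steps, Python scripts to look and compute and a tool call to move; the robot and the scene stay as the last step left them, time stands still between calls to the robot, and variables do not carry over. Pictures are saved under pics/ and viewed, at most 10 in all, crops included, and the job is handed in when it is done.

Besides the shell and the picture viewer there is one more tool, called after "Request:" as name([rows], argument=value, ...), one row to a line, values as JSON. jog_arm: Moves the arm, as the interface text tells. Its arguments: {"type":"object","properties":{"series":{"type":"array"},"newtons":{"type":"number"}},"required":["series"]}

```bash
mkdir -p pics; cat > h.py <<'E'
import numpy as np, cv2
from plant import r
from scipy.spatial.transform import Rotation as R
def cal(n):
    c=r.calibration(n); return c
def pose(n):
    c=cal(n); o=np.array(c['orientation'])
    Rm=o if o.shape==(3,3) else R.from_euler('xyz',o).as_matrix()
    return c,Rm,np.array(c['xyz'])
def cloud(n,d):
    c,Rm,t=pose(n)
    v,u=np.mgrid[0:480,0:640]
    p=np.stack([(u-c['cx'])/c['fx']*d,-(v-c['cy'])/c['fy']*d,-d],-1)
    return p@Rm.T+t
def ray(n,u,v,z):
    c,Rm,t=pose(n); d=Rm@np.array([(u-c['cx'])/c['fx'],-(v-c['cy'])/c['fy'],-1]); return t+d*(z-t[2])/d[2]
def proj(n,P):
    c,Rm,t=pose(n); q=(np.array(P)-t)@Rm; return c['cx']-c['fx']*q[...,0]/q[...,2], c['cy']+c['fy']*q[...,1]/q[...,2]
E
python3 - <<'E'
from h import *
for n in ('scene','side'):
    p,d=r.capture(n); cv2.imwrite(f'pics/{n}0.png',p[...,::-1]); np.savez(f'{n}0.npz',p=p,d=d); print(n,r.calibration(n))
print(r.calibration('wrist')); print(r.observe())
E
```

```text
scene {'fx': 516.2839344400186, 'fy': 516.2839344400186, 'cx': 316.3323099299056, 'cy': 235.27629077628447, 'xyz': array([-0.24206481, -0.55096399,  1.01211532]), 'orientation': array([ 0.84391861, -0.0048163 , -0.97729006])}
side {'fx': 617.6899217991943, 'fy': 617.6899217991943, 'cx': 315.99829339282195, 'cy': 239.4431609043613, 'xyz': array([0.30594487, 1.29504439, 0.79592154]), 'orientation': array([ 1.13224821, -0.0214592 , -2.95195247])}
{'fx': 371.64829954431775, 'fy': 371.64829954431775, 'cx': 320.8547901940081, 'cy': 235.0677512413656, 'T_tool_cam': array([[-3.52414167e-04,  9.68476467e-01,  2.49104814e-01,
         6.81742383e-02],
       [ 9.99999857e-01,  2.40923758e-04,  4.78052288e-04,
        -1.12322803e-03],
       [ 4.02967123e-04,  2.49104947e-01, -9.68476413e-01,
        -1.62303181e-01],
       [ 0.00000000e+00,  0.00000000e+00,  0.00000000e+00,
         1.00000000e+00]])}
{'t': 0.1, 'joints': array([-0.10809822,  0.47768971,  0.02234749,  1.55626428, -0.01144283,
        1.109324  , -0.08312221]), 'joint_velocities': array([-7.15787681e-04, -1.51684895e-03, -3.10597444e-05, -1.95890361e-03,
       -4.52136722e-04,  4.30718847e-04, -1.98811906e-03]), 'joint_efforts': array([ 4.71647683e-03, -5.84088278e+01,  1.53989889e+00, -2.73312145e+01,
       -5.42987685e-02,  1.30690381e-02,  5.50689708e-05]), 'position': array([ 6.74493957e-01, -2.94269990e-05,  2.21834947e-01]), 'eef_rot': array([-3.14004391e+00,  1.64369555e-04,  1.57081461e+00]), 'force': array([ 0.63008046,  0.180614  , -0.22452054]), 'ft_torque': array([ 0.03559586,  0.03488111, -0.07641147]), 'grip_force': 0.0, 'grip_width': 0.9983396286648801}
```

View pics/scene0.png

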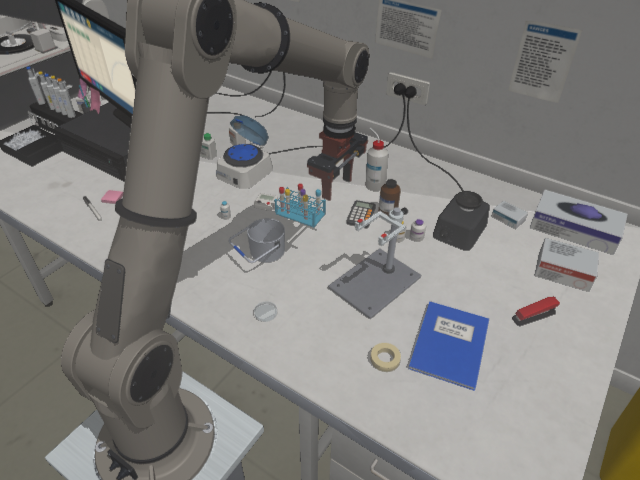

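View pics/side0.png

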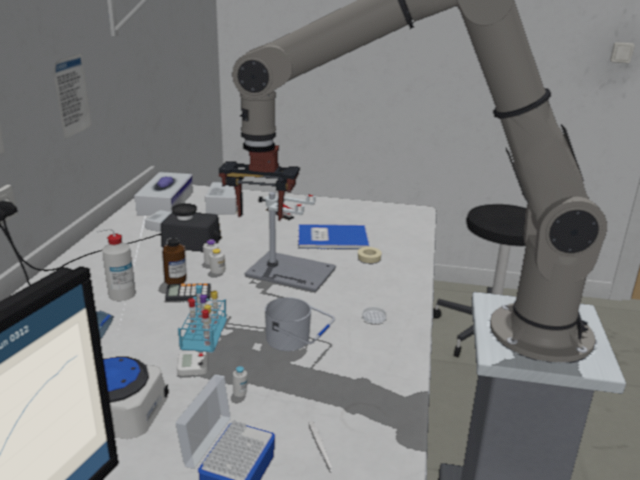

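Scene: the pail is at about (265,240) with its blue sleeve at (240,252). The stand plate is at (375,282), the post foot at (388,268), and the hook's red gates near (361,225) and (383,237). Side: pail (287,325), sleeve (324,329), hook (290,205).

```bash
python3 - <<'E'
from h import *
W={}
for n,box,hb in (('scene',(215,205,300,275),(340,200,420,250)),('side',(250,285,345,360),(240,180,330,235))):
    z=np.load(n+'0.npz'); p=z['p'];d=z['d']; X=cloud(n,d); hsv=cv2.cvtColor(p,cv2.COLOR_RGB2HSV)
    W[n]=(p,X,hsv)
    def m(lo,hi,b):
        k=cv2.inRange(hsv,lo,hi)>0; q=np.zeros_like(k); q[b[1]:b[3],b[0]:b[2]]=1; return k&q&(d>0)
    blue=m((100,120,60),(130,255,255),box); v,u=np.nonzero(blue); P=X[blue]
    print(n,'blue',len(u),u.mean(),v.mean(),P.mean(0),'med',np.median(P,0)); 
    c=P-P.mean(0); s=np.linalg.svd(c)[2][0]; print(' axis',s,'ext',np.ptp(c@s))
    red=m((0,130,80),(8,255,255),hb)|m((172,130,80),(180,255,255),hb)
    k,l,st,ce=cv2.connectedComponentsWithStats(red.astype(np.uint8))
    for i in range(1,k):
        if st[i,4]>3: print(' red',st[i],ce[i],np.median(X[l==i],0))
    sub=X[box[1]:box[3],box[0]:box[2]].reshape(-1,3)
    rim=sub[(sub[:,2]>0.072)&(sub[:,2]<0.088)]
    print(' rim',len(rim),rim[:,:2].min(0),rim[:,:2].max(0)); (cx,cy),rad=cv2.minEnclosingCircle(rim[:,:2].astype(np.float32)); print(cx,cy,rad)
# stand base in scene
p,X,hsv=W['scene']
mm=(X[...,2]>0.006)&(X[...,2]<0.018); mm[:240]=0; mm[320:]=0; mm[:,:325]=0; mm[:,425:]=0
mm&=hsv[...,2]<150
k,l,st,ce=cv2.connectedComponentsWithStats(mm.astype(np.uint8)); i=1+st[1:,4].argmax()
P=X[l==i][:,:2]; print('base',st[i],cv2.minAreaRect((P*1000).astype(np.float32)))
# post/hook points
for n,(a,b,c2,d2) in (('scene',(340,195,420,262)),('side',(240,180,330,235))):
    X=W[n][1]; s=X[b:d2,a:c2].reshape(-1,3); s=s[(s[:,2]>.16)&(s[:,2]<.26)&(s[:,0]>.5)]; print(n,len(s),s.min(0),s.max(0))
E
```

```text
scene blue 28 238.5 250.5 [0.48260479 0.18549078 0.05572714] med [0.48254424 0.18667973 0.05484818]
 axis [-0.3136257  -0.94914149  0.02773725] ext 0.046851487601818315
 red [358 219   4   3  10] [359.8 220. ] [ 0.60545417 -0.10983911  0.21733942]
 red [382 234   4   3  10] [383.5 235. ] [ 0.58874361 -0.18276882  0.21806589]
 rim 224 [0.51572566 0.10557776] [0.62148455 0.21015668]
0.5679201483726501 0.1566048413515091 0.05490913614630699
side blue 28 323.5 329.5 [0.48613998 0.18590087 0.05523858] med [0.48623443 0.18547344 0.05476022]
 axis [0.30535555 0.95214072 0.01363978] ext 0.04050278964159369
 red [282 204   5   3   9] [283.44444444 205.44444444] [ 0.74141619 -0.52401168  0.03793495]
 rim 368 [0.52104749 0.10629985] [0.62464452 0.21670099]
0.5741269588470459 0.16164980828762054 0.056389424949884415
base [ 329  249   92   69 3106] ((632.8082275390625, -154.93252563476562), (152.63978576660156, 213.95166015625), 78.44573211669922)
scene 729 [ 0.57333159 -0.20332506  0.16072853] [ 0.72526682 -0.10287248  0.22421856]
side 700 [ 0.58095461 -0.20082774  0.16008054] [0.73243021 0.01810287 0.25934163]
```

```bash
python3 - <<'E'
from h import *
p=cv2.imread('pics/scene0.png'); a=cv2.resize(p[195:325,215:435],None,fx=3.6,fy=3.6,interpolation=cv2.INTER_CUBIC); cv2.imwrite('pics/crop0.png',a)
E
```

```text
(no output)
```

View pics/crop0.png

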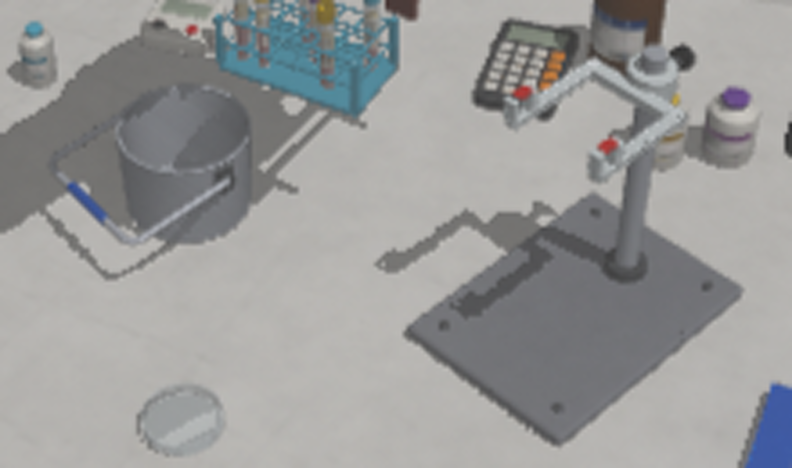

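The crop shows the bail folded toward the robot's near-left, with the sleeve at crop (85,200). The hook's prong tips with red gates are at crop (520,95) and (605,150), opening toward the robot. The measurements agree with the given sizes: bar 90 mm from the pail centre, gates 75 mm apart. I'm moving over the bar.

Request:
jog_arm([
  {"tx": -38,"ty": 37,"spin": -3.5,"jaw": 36},
  {"tx": -38,"ty": 37,"spin": -3.5,"jaw": 36},
  {"tx": -38,"ty": 37,"spin": -3.5,"jaw": 36},
  {"tx": -38,"ty": 37,"spin": -3.5,"jaw": 36},
  {"tx": -38,"ty": 37,"spin": -3.5,"jaw": 36},
], newtons=4)

```text
$.series[0]: bad value
```

Request:
jog_arm([
  {"jaw": 36},
  {"jaw": 36},
  {"jaw": 36},
])

```text
$.series[0]: bad value
```

```bash
cat >> h.py <<'E'
def wcap():
    o=r.observe(); p,d=r.capture('wrist'); c=cal('wrist')
    T=np.eye(4); T[:3,:3]=R.from_euler('xyz',o['eef_rot']).as_matrix(); T[:3,3]=o['position']
    T=T@np.array(c['T_tool_cam'])
    v,u=np.mgrid[0:480,0:640]; a=u-c['cx']; b=v-c['cy']; rr=np.hypot(a,b)+1e-9; th=rr/c['fx']
    k=np.tan(th)/rr   # per unit depth
    X=np.stack([a*k*d,-b*k*d,-d],-1)@T[:3,:3].T+T[:3,3]
    return o,p,d,X
def wray(o,u,v):
    c=cal('wrist'); T=np.eye(4); T[:3,:3]=R.from_euler('xyz',o['eef_rot']).as_matrix(); T[:3,3]=o['position']; T=T@np.array(c['T_tool_cam'])
    a=u-c['cx']; b=v-c['cy']; rr=np.hypot(a,b)+1e-9; th=rr/c['fx']
    return T[:3,3],T[:3,:3]@np.array([np.sin(th)*a/rr,-np.sin(th)*b/rr,-np.cos(th)])
E
python3 - <<'E'
from h import *
o,p,d,X=wcap(); print(o['position'],o['eef_rot'],o['t'],o['grip_width'],o['force'])
cv2.imwrite('pics/w1.png',p[...,::-1])
hsv=cv2.cvtColor(p,cv2.COLOR_RGB2HSV)
k=(cv2.inRange(hsv,(100,120,60),(130,255,255))>0)&(d>0)
n,l,st,ce=cv2.connectedComponentsWithStats(k.astype(np.uint8))
for i in range(1,n):
    if st[i,4]>150:
        P=X[l==i]; q=P-P.mean(0); s=np.linalg.svd(q,full_matrices=False)[2][0]; t=q@s
        print(st[i],ce[i],P.mean(0),P.min(0),P.max(0),s,np.ptp(t),(P[t>t.max()-.004].mean(0)+P[t<t.min()+.004].mean(0))/2)
s=X[(X[...,2]>.074)&(X[...,2]<.086)&(np.hypot(X[...,0]-.57,X[...,1]-.16)<.08)]
h=cv2.convexHull((s[:,:2]*1000).astype(np.float32)); print(len(s),cv2.fitEllipse(h))
E
```

```text
[ 6.74493957e-01 -2.94269990e-05  2.21834947e-01] [-3.14004391e+00  1.64369555e-04  1.57081461e+00] 0.1 0.9983396286648801 [ 0.63008046  0.180614   -0.22452054]
[117  12  20  45 281] [126.77580071  33.42348754] [0.48525193 0.18520835 0.05627109] [0.47515773 0.16259509 0.05278593] [0.49407883 0.20766344 0.05876038] [-0.29602676 -0.95516588  0.00512808] 0.04612694085990907 [0.485202   0.18513371 0.05630917]
1378 ((568.4530029296875, 158.90164184570312), (103.4040756225586, 103.84795379638672), 89.14212799072266)
```

View pics/w1.png

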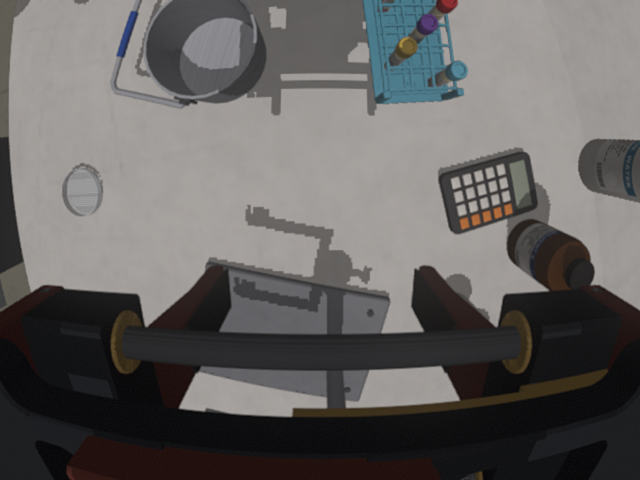

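The move was refused, most likely because a row lacked tz, so I'll give every key. The wrist picture shows the pail at (205,45) and the sleeve at (127,33). It confirms the bar at (0.485, 0.185, ~0.053), the pail at (0.5685, 0.159) and yaw -17.2°.

Request:
jog_arm([
  {"tx": -38,"ty": 37,"tz": 0,"spin": -3.4,"jaw": 36},
  {"tx": -38,"ty": 37,"tz": 0,"spin": -3.4,"jaw": 36},
  {"tx": -38,"ty": 37,"tz": 0,"spin": -3.4,"jaw": 36},
  {"tx": -38,"ty": 37,"tz": 0,"spin": -3.4,"jaw": 36},
  {"tx": -38,"ty": 37,"tz": 0,"spin": -3.4,"jaw": 36},
], newtons=4)

```text
t: 0.78
position: [0.4835, 0.186, 0.2226]
eef_rot: [-3.142, 0.0, 1.272]
force: [0.7, 0.5, -1.0]
grip_width: 0.469
grip_force: 0.0
```

Request:
jog_arm([
  {"tx": 0,"ty": 0,"tz": -30,"spin": 0,"jaw": 36},
  {"tx": 0,"ty": 0,"tz": -30,"spin": 0,"jaw": 36},
  {"tx": 0,"ty": 0,"tz": 0,"spin": 0,"jaw": 36},
  {"tx": 0,"ty": 0,"tz": 0,"spin": 0,"jaw": 36},
])

```text
t: 1.27
position: [0.4856, 0.1851, 0.1635]
eef_rot: [3.141, -0.001, 1.274]
force: [0.3, 0.6, 0.3]
grip_width: 0.415
grip_force: 0.0
```

```bash
cat > look.py <<'E'
from h import *
import sys
o,p,d,X=wcap(); print(o['position'],o['eef_rot'],o['t'],o['grip_width'],o['force'])
cv2.imwrite('pics/%s.png'%sys.argv[1],p[...,::-1])
hsv=cv2.cvtColor(p,cv2.COLOR_RGB2HSV)
k=(cv2.inRange(hsv,(100,120,60),(130,255,255))>0)&(d>0)
n,l,st,ce=cv2.connectedComponentsWithStats(k.astype(np.uint8))
for i in range(1,n):
    if st[i,4]>150:
        P=X[l==i]; q=P-P.mean(0); s=np.linalg.svd(q,full_matrices=False)[2][0]; t=q@s
        print(st[i],ce[i],P.mean(0),P.min(0),P.max(0),s,np.ptp(t),(P[t>t.max()-.004].mean(0)+P[t<t.min()+.004].mean(0))/2)
E
python3 look.py w2
```

```text
[0.48559116 0.18507668 0.16348957] [ 3.14094056e+00 -5.93415562e-04  1.27362513e+00] 1.275 0.41450838875370716 [0.32632059 0.6095236  0.26420371]
[315 202  10  61 580] [319.34827586 231.7637931 ] [0.48359824 0.18671552 0.05651097] [0.47377004 0.16315887 0.05370704] [0.4932798  0.20905996 0.05904923] [-0.29965411 -0.95404693 -0.00136845] 0.04658374396879922 [0.48335225 0.18610538 0.05643195]
```

Request:
jog_arm([
  {"tx": -2,"ty": 1,"tz": -35,"spin": 0,"jaw": 36},
  {"tx": 0,"ty": 0,"tz": -35,"spin": 0,"jaw": 36},
  {"tx": 0,"ty": 0,"tz": -35,"spin": 0,"jaw": 36},
  {"tx": 0,"ty": 0,"tz": -24,"spin": 0,"jaw": 36},
  {"tx": 0,"ty": 0,"tz": 0,"spin": 0,"jaw": 36},
])

```text
t: 1.95
position: [0.4828, 0.1858, 0.0333]
eef_rot: [-3.14, 0.001, 1.274]
force: [0.3, -0.6, 1.4]
grip_width: 0.407
grip_force: 0.0
```

Request:
jog_arm([
  {"tx": 0,"ty": 0,"tz": 0,"spin": 0,"jaw": 4},
  {"tx": 0,"ty": 0,"tz": 0,"spin": 0,"jaw": 4},
  {"tx": 0,"ty": 0,"tz": 0,"spin": 0,"jaw": 4},
  {"tx": 0,"ty": 0,"tz": 0,"spin": 0,"jaw": 4},
  {"tx": 0,"ty": 0,"tz": 0,"spin": 0,"jaw": 4},
], newtons=4)

```text
t: 2.58
position: [0.4839, 0.1861, 0.0341]
eef_rot: [3.14, -0.001, 1.274]
force: [2.4, -1.2, 0.4]
grip_width: 0.101
grip_force: 4.0
```

```bash
python3 - <<'E'
import numpy as np
t=np.radians(np.linspace(98.3,0,26)); h=90*np.sin(t); z=90*np.cos(t)
x=np.round((h[0]-h)*.955,1); y=np.round((h[0]-h)*-.297,1); z=np.round(z-z[0],1)
for a in zip(np.diff(x),np.diff(y),np.diff(z)): print(*['%.1f'%q for q in a],sep=',')
E
```

```text
-0.7,0.2,6.1
-0.2,0.1,6.2
0.2,-0.1,6.2
0.5,-0.1,6.1
1.0,-0.3,6.1
1.3,-0.5,6.0
1.8,-0.5,5.9
2.1,-0.7,5.8
2.5,-0.8,5.6
2.9,-0.8,5.4
3.2,-1.0,5.2
3.5,-1.1,4.9
3.9,-1.2,4.7
4.2,-1.3,4.3
4.4,-1.4,4.1
4.7,-1.5,3.8
4.9,-1.5,3.4
5.1,-1.6,3.0
5.4,-1.7,2.7
5.4,-1.7,2.2
5.7,-1.7,1.9
5.7,-1.8,1.5
5.8,-1.8,1.0
5.9,-1.8,0.7
5.8,-1.9,0.2
```

Request:
jog_arm([
  {"tx": -0.7,"ty": 0.2,"tz": 6.1,"spin": 0,"jaw": 4},
  {"tx": -0.2,"ty": 0.1,"tz": 6.2,"spin": 0,"jaw": 4},
  {"tx": 0.2,"ty": -0.1,"tz": 6.2,"spin": 0,"jaw": 4},
  {"tx": 0.5,"ty": -0.1,"tz": 6.1,"spin": 0,"jaw": 4},
  {"tx": 1,"ty": -0.3,"tz": 6.1,"spin": 0,"jaw": 4},
])

```text
t: 3.2
position: [0.4835, 0.1858, 0.0647]
eef_rot: [-3.141, 0.0, 1.274]
force: [0.7, -0.2, -1.1]
grip_width: 0.101
grip_force: 4.0
```

```bash
python3 - <<'E'
from h import *
o=r.observe(); print(o['position'],o['force'],o['grip_width'],o['grip_force'])
p,d=r.capture('side'); X=cloud('side',d); b=(250,270,345,370); s=X[b[1]:b[3],b[0]:b[2]].reshape(-1,3)
s=s[(s[:,2]>.074)&(s[:,2]<.086)&(np.hypot(s[:,0]-.57,s[:,1]-.16)<.06)]
print(len(s),s.min(0),s.max(0))
p=cv2.resize(p[180:380,200:400],None,fx=2.8,fy=2.8); cv2.imwrite('pics/s2.png',p[...,::-1])
E
```

```text
[0.48350316 0.18578792 0.06471241] [ 0.65874778 -0.21350319 -1.13180763] 0.10141435878579563 3.9988042786717415
298 [0.51980474 0.10737218 0.07401222] [0.62254369 0.21625477 0.08360979]
```

View pics/s2.png

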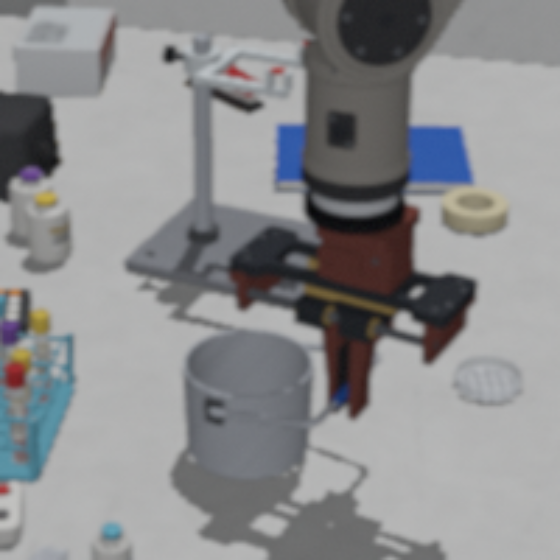

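The picture shows the pail upright and the bail rising with the sleeve in the fingers at (342,395). Forces are low, so I'm continuing the arc.

Request:
jog_arm([
  {"tx": 1.3,"ty": -0.5,"tz": 6,"spin": 0,"jaw": 4},
  {"tx": 1.8,"ty": -0.5,"tz": 5.9,"spin": 0,"jaw": 4},
  {"tx": 2.1,"ty": -0.7,"tz": 5.8,"spin": 0,"jaw": 4},
  {"tx": 2.5,"ty": -0.8,"tz": 5.6,"spin": 0,"jaw": 4},
  {"tx": 2.9,"ty": -0.8,"tz": 5.4,"spin": 0,"jaw": 4},
])

```text
t: 3.88
position: [0.4944, 0.1825, 0.0934]
eef_rot: [-3.141, 0.0, 1.274]
force: [-2.4, 0.6, -0.1]
grip_width: 0.1
grip_force: 4.0
```

Request:
jog_arm([
  {"tx": 3.2,"ty": -1,"tz": 5.2,"spin": 0,"jaw": 4},
  {"tx": 3.5,"ty": -1.1,"tz": 4.9,"spin": 0,"jaw": 4},
  {"tx": 3.9,"ty": -1.2,"tz": 4.7,"spin": 0,"jaw": 4},
  {"tx": 4.2,"ty": -1.3,"tz": 4.3,"spin": 0,"jaw": 4},
  {"tx": 4.4,"ty": -1.4,"tz": 4.1,"spin": 0,"jaw": 4},
])

```text
t: 4.5
position: [0.514, 0.1764, 0.1166]
eef_rot: [3.141, -0.0, 1.274]
force: [-1.9, 0.7, 2.0]
grip_width: 0.095
grip_force: 4.0
```

Request:
jog_arm([
  {"tx": 4.7,"ty": -1.5,"tz": 3.8,"spin": 0,"jaw": 4},
  {"tx": 4.9,"ty": -1.5,"tz": 3.4,"spin": 0,"jaw": 4},
  {"tx": 5.1,"ty": -1.6,"tz": 3,"spin": 0,"jaw": 4},
  {"tx": 5.4,"ty": -1.7,"tz": 2.7,"spin": 0,"jaw": 4},
  {"tx": 5.4,"ty": -1.7,"tz": 2.2,"spin": 0,"jaw": 4},
])

```text
t: 5.12
position: [0.5397, 0.1683, 0.1316]
eef_rot: [3.141, -0.0, 1.274]
force: [-2.7, 0.5, 2.9]
grip_width: 0.105
grip_force: 4.0
```

```bash
cat > pail.py <<'E'
from h import *
o=r.observe(); print(o['t'],o['position'],o['force'],o['grip_width'],o['grip_force'])
X=wcap()[3]
X2=cloud('side',r.capture('side')[1]); X3=cloud('scene',r.capture('scene')[1])
for X in (X,X2,X3):
    s=X[(X[...,2]>.06)&(X[...,2]<.09)&(np.hypot(X[...,0]-.57,X[...,1]-.16)<.062)]
    if len(s)<30: print('few'); continue
    # top rim: max z by side along pail x
    e=(s[:,:2]-[.5685,.159])@[.955,-.297]; t=s[(s[:,2]>.074)]; et=e[s[:,2]>.074]
    print(len(t), 'x-range',et.min(),et.max(),'ztop near/far',[np.percentile(s[m,2],97).round(4) if m.sum()>5 else None for m in (e<-.035,abs(e)<.02,e>.035)])
E
python3 pail.py
```

```text
5.125 [0.53972697 0.16833287 0.13161887] [-2.71960395  0.47858737  2.92803856] 0.10501153102245585 3.9996326342225075
1495 x-range -0.02736202479923322 0.046808467227798106 ztop near/far [None, np.float64(0.0896), np.float64(0.0884)]
310 x-range -0.027018617649599605 0.04672750311604188 ztop near/far [None, np.float64(0.0896), np.float64(0.0891)]
198 x-range -0.03138951567602922 0.04954313643015187 ztop near/far [None, np.float64(0.0892), np.float64(0.0851)]
```

```bash
python3 - <<'E'
from h import *
p,d=r.capture('side'); a=cv2.resize(p[210:370,215:365],None,fx=3.5,fy=3.5)
p,d=r.capture('scene'); b=cv2.resize(p[170:330,190:300],None,fx=3.5,fy=3.5)
c=np.hstack([a[:560],b[:560]])[...,::-1]; print(c.shape); cv2.imwrite('pics/c3.png',cv2.resize(c,(798,490)))
E
```

```text
(560, 910, 3)
```

View pics/c3.png

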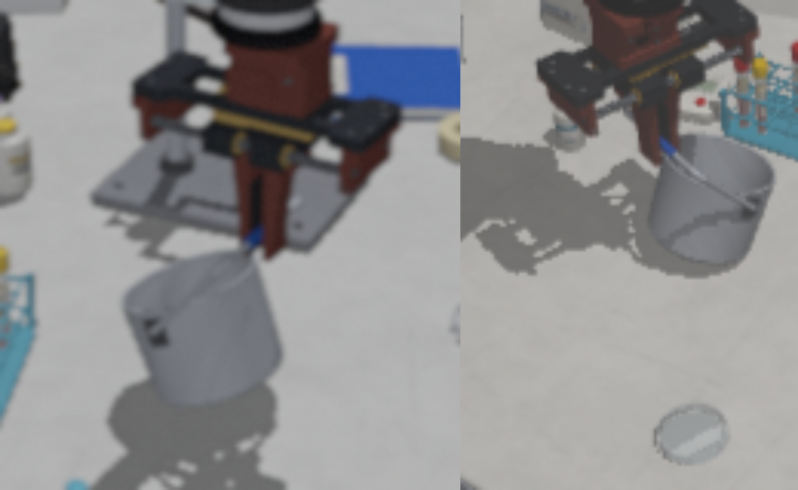

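The picture shows the pail tipped: its near side has lifted because the pivots stuck near 55° and the pail is rocking on its far edge. I'll back down the same arc so it sits flat. Then I'll redo the rest with a downward bias and a 3 N grip.

Request:
jog_arm([
  {"tx": -5.4,"ty": 1.7,"tz": -2.2,"spin": 0,"jaw": 4},
  {"tx": -5.4,"ty": 1.7,"tz": -2.7,"spin": 0,"jaw": 4},
  {"tx": -5.1,"ty": 1.6,"tz": -3,"spin": 0,"jaw": 4},
  {"tx": -4.9,"ty": 1.5,"tz": -3.4,"spin": 0,"jaw": 4},
  {"tx": -4.7,"ty": 1.5,"tz": -3.8,"spin": 0,"jaw": 4},
])

```text
t: 6.0
position: [0.5129, 0.1768, 0.116]
eef_rot: [-3.141, 0.0, 1.274]
force: [-4.0, 1.9, 3.7]
grip_width: 0.1
grip_force: 4.0
```

Request:
jog_arm([
  {"tx": -4.4,"ty": 1.4,"tz": -4.1,"spin": 0,"jaw": 4},
  {"tx": -4.2,"ty": 1.3,"tz": -4.3,"spin": 0,"jaw": 4},
  {"tx": -3.9,"ty": 1.2,"tz": -4.7,"spin": 0,"jaw": 4},
  {"tx": -3.5,"ty": 1.1,"tz": -4.9,"spin": 0,"jaw": 4},
  {"tx": 0,"ty": 0,"tz": 0,"spin": 0,"jaw": 4},
])

```text
t: 6.62
position: [0.4972, 0.1816, 0.0978]
eef_rot: [-3.141, 0.0, 1.275]
force: [-3.2, 1.6, 2.8]
grip_width: 0.095
grip_force: 4.0
```

```bash
cat > pail.py <<'E'
from h import *
# tilt: fit plane to rim ring points via wall below: use interior/exterior points z range vs radius
o=r.observe(); print(o['t'],o['position'],o['force'],o['grip_width'],o['grip_force'])
def cl(n): return cloud(n,r.capture(n)[1])
for n,X in (('wrist',wcap()[3]),('side',cl('side')),('scene',cl('scene'))):
    m=(X[...,2]>.05)&(X[...,2]<.1)&(np.hypot(X[...,0]-.57,X[...,1]-.16)<.058)
    s=X[m]; q=s-[.5685,.159,0]; e=q[:,:2]@[.955,-.297]; f=q[:,:2]@[.297,.955]
    k=(abs(f)<.04)
    out=[]
    for lo in np.arange(-.058,.058,.0145):
        z=s[k&(e>lo)&(e<=lo+.0145),2]; out.append(None if len(z)<4 else round(float(np.percentile(z,95))*1000))
    print(n,len(s),out)
E
python3 pail.py
```

```text
6.625 [0.49716256 0.1815819  0.09780897] [-3.20983507  1.63591634  2.81409982] 0.09548354667336278 3.998471014201641
wrist 7368 [81, 81, None, None, None, 72, 80, 80]
side 1038 [79, 79, 81, None, None, 82, 79, 80]
scene 581 [80, 82, 79, None, None, 75, 81, 81]
```

The pail is level again (rim at 80 mm all round). The pull was loading the bail in compression, which tips the pail at this angle, so I'm releasing and re-measuring to regrip without preload.

Request:
jog_arm([
  {"tx": 0,"ty": 0,"tz": 0,"spin": 0,"jaw": 22},
  {"tx": 0,"ty": 0,"tz": 0,"spin": 0,"jaw": 22},
  {"tx": 0,"ty": 0,"tz": 0,"spin": 0,"jaw": 22},
], newtons=3)

```text
t: 7.15
position: [0.4982, 0.1811, 0.0984]
eef_rot: [3.141, -0.0, 1.273]
force: [-0.5, 0.1, 0.6]
grip_width: 0.249
grip_force: 0.0
```

```bash
python3 look.py w4; python3 - <<'E'
from h import *
def cl(n): return cloud(n,r.capture(n)[1])
o=r.observe(); print(o['position'],o['force'])
for n,X in (('wrist',wcap()[3]),('side',cl('side')),('scene',cl('scene'))):
    s=X[(X[...,2]>.074)&(X[...,2]<.086)&(np.hypot(X[...,0]-.57,X[...,1]-.16)<.062)]
    q=(s[:,:2]*1000).astype(np.float32); print(n,len(s),cv2.fitEllipse(cv2.convexHull(q)))
for n in ('side','scene'):
    p,d=r.capture(n); X=cloud(n,d); hsv=cv2.cvtColor(p,cv2.COLOR_RGB2HSV)
    k=(cv2.inRange(hsv,(100,120,50),(130,255,255))>0)&(np.linalg.norm(X-[.497,.18,.117],axis=-1)<.05)
    print(n,k.sum(),X[k].mean(0),X[k].min(0),X[k].max(0))
E
```

```text
[0.498228   0.18112137 0.09835426] [ 3.14068473e+00 -1.98262259e-04  1.27339184e+00] 7.15 0.24850531870201845 [-0.51650282  0.08139916  0.57927795]
[ 308  254   20   81 1482] [318.17813765 294.38326586] [0.49775989 0.18774045 0.12006565] [0.48869948 0.16811803 0.1169063 ] [0.50613477 0.2047308  0.12235316] [-0.29196058 -0.95642703 -0.00252232] 0.03690179309081827 [0.49762005 0.18689245 0.12006173]
[0.49806588 0.18119063 0.09831063] [-0.79639289 -0.67281278  0.50877684]
wrist 3003 ((569.611572265625, 165.66529846191406), (95.49698638916016, 113.39774322509766), 18.87005043029785)
side 254 ((570.896728515625, 160.1415252685547), (103.07341766357422, 117.1731185913086), 175.43470764160156)
scene 135 ((568.3500366210938, 159.76776123046875), (101.57120513916016, 114.08629608154297), 153.9971466064453)
side 25 [0.50168572 0.19060961 0.11944717] [0.49140754 0.17588826 0.10783715] [0.51204673 0.20360475 0.13269768]
scene 19 [0.49370624 0.17277994 0.1188303 ] [0.48661306 0.1601563  0.11515396] [0.49985741 0.1861172  0.12329019]
```

Request:
jog_arm([
  {"tx": -1.4,"ty": 0.4,"tz": -2.2,"spin": 0,"jaw": 22},
  {"tx": 0,"ty": 0,"tz": 0,"spin": 0,"jaw": 4},
  {"tx": 0,"ty": 0,"tz": 0,"spin": 0,"jaw": 4},
  {"tx": 0,"ty": 0,"tz": 0,"spin": 0,"jaw": 4},
  {"tx": 0,"ty": 0,"tz": 0,"spin": 0,"jaw": 4},
], newtons=3)

```text
t: 8.07
position: [0.4965, 0.1818, 0.0961]
eef_rot: [3.141, -0.0, 1.274]
force: [1.3, 0.3, -0.9]
grip_width: 0.099
grip_force: 3.0
```

```bash
python3 - <<'E'
import numpy as np
from h import r
o=r.observe(); print(o['position'],o['force'],o['grip_width'])
a=np.linspace(57,0,21); rad=np.interp(-a,[-57,-50,-42,-35,-20,0],[90,91,91,89.5,88.5,88.5]); t=np.radians(a)
h=rad*np.sin(t); z=rad*np.cos(t)
x=np.round((h[0]-h)*.955,1); y=np.round((h[0]-h)*-.297,1); z=np.round(z-z[0],1)
for i,q in enumerate(zip(a[1:],np.diff(x),np.diff(y),np.diff(z))): print(*['%.1f'%v for v in q],sep=',')
E
```

```text
[0.49650436 0.1818089  0.0961105 ] [ 1.33858387  0.30686471 -0.88006827] 0.09887315641954839
54.1,2.1,-0.7,3.9
51.3,2.3,-0.7,3.9
48.5,2.6,-0.8,3.5
45.6,3.0,-0.9,3.4
42.8,3.1,-1.0,3.1
39.9,3.5,-1.1,2.6
37.0,3.7,-1.1,2.4
34.2,3.8,-1.2,2.2
31.3,3.6,-1.1,2.2
28.5,3.8,-1.2,2.1
25.6,3.8,-1.2,1.8
22.8,4.0,-1.2,1.6
19.9,3.9,-1.2,1.5
17.1,4.0,-1.3,1.4
14.2,4.1,-1.2,1.2
11.4,4.1,-1.3,0.9
8.5,4.1,-1.3,0.8
5.7,4.2,-1.3,0.5
2.9,4.2,-1.3,0.4
0.0,4.2,-1.3,0.1
```

Request:
jog_arm([
  {"tx": 2.1,"ty": -0.7,"tz": 3.9,"spin": 0,"jaw": 4},
  {"tx": 2.3,"ty": -0.7,"tz": 3.9,"spin": 0,"jaw": 4},
  {"tx": 2.6,"ty": -0.8,"tz": 3.5,"spin": 0,"jaw": 4},
])

```text
t: 8.45
position: [0.5035, 0.1796, 0.1077]
eef_rot: [3.141, -0.0, 1.274]
force: [2.1, -1.0, -1.9]
grip_width: 0.103
grip_force: 3.0
```

```bash
python3 pail.py
```

```text
8.45 [0.50345276 0.17960834 0.10770251] [ 2.09573265 -0.96902622 -1.88377418] 0.10291209220062095 2.9990587010979652
wrist 6258 [81, 81, None, None, None, 80, 80, 81]
side 1035 [80, 79, 73, None, None, 79, 80, 80]
scene 579 [81, 79, None, None, None, 79, 80, 80]
```

Request:
jog_arm([
  {"tx": 3,"ty": -0.9,"tz": 3.4,"spin": 0,"jaw": 4},
  {"tx": 3.1,"ty": -1,"tz": 3.1,"spin": 0,"jaw": 4},
  {"tx": 3.5,"ty": -1.1,"tz": 2.6,"spin": 0,"jaw": 4},
])

```text
t: 8.98
position: [0.5122, 0.177, 0.1168]
eef_rot: [-3.14, 0.0, 1.274]
force: [-3.0, 0.6, 4.1]
grip_width: 0.099
grip_force: 3.0
```

```bash
python3 pail.py
```

```text
8.975 [0.5121627  0.17699913 0.11677093] [-3.03228154  0.6224054   4.11110258] 0.09867594123710698 3.000851981341839
wrist 5086 [81, 81, None, None, None, 80, 80, 81]
side 1025 [81, 80, 79, None, None, 80, 80, 80]
scene 591 [80, 80, None, None, None, 80, 81, 80]
```

Request:
jog_arm([
  {"tx": 3.7,"ty": -1.1,"tz": 2.6,"spin": 0,"jaw": 4},
  {"tx": 3.8,"ty": -1.2,"tz": 2.4,"spin": 0,"jaw": 4},
  {"tx": 3.6,"ty": -1.1,"tz": 2.2,"spin": 0,"jaw": 4},
])

```text
t: 9.5
position: [0.5246, 0.1734, 0.124]
eef_rot: [3.141, -0.001, 1.274]
force: [-3.4, 2.0, 3.7]
grip_width: 0.101
grip_force: 3.0
```

```bash
python3 pail.py
```

```text
9.5 [0.52464628 0.17336005 0.12404461] [-3.43080451  1.96118557  3.71630018] 0.10051739484192955 3.006242886185646
wrist 3904 [81, 81, None, None, None, 80, 80, 81]
side 1032 [81, 80, 78, None, None, 82, 80, 80]
scene 588 [80, 80, 59, None, None, 82, 80, 81]
```

Still level at about 31°, and compression now steadies the pail.

Request:
jog_arm([
  {"tx": 3.8,"ty": -1.2,"tz": 2.1,"spin": 0,"jaw": 4},
  {"tx": 3.8,"ty": -1.2,"tz": 1.8,"spin": 0,"jaw": 4},
  {"tx": 4,"ty": -1.2,"tz": 1.6,"spin": 0,"jaw": 4},
])

```text
t: 10.02
position: [0.536, 0.1696, 0.1292]
eef_rot: [3.141, -0.0, 1.274]
force: [-0.4, 1.3, 0.8]
grip_width: 0.099
grip_force: 3.0
```

```bash
python3 pail.py
```

```text
10.025 [0.535991   0.16963643 0.1291911 ] [-0.4069543   1.29676538  0.81189584] 0.09937342385100359 3.0029339343309402
wrist 3820 [81, 81, None, None, None, 81, 80, 81]
side 1054 [80, 80, 78, None, None, 73, 81, 80]
scene 572 [81, 79, None, None, None, 81, 79, 81]
```

Request:
jog_arm([
  {"tx": 3.9,"ty": -1.2,"tz": 1.5,"spin": 0,"jaw": 4},
  {"tx": 4,"ty": -1.3,"tz": 1.4,"spin": 0,"jaw": 4},
  {"tx": 4.1,"ty": -1.2,"tz": 1.2,"spin": 0,"jaw": 4},
])

```text
t: 10.55
position: [0.5478, 0.1658, 0.1333]
eef_rot: [3.142, 0.0, 1.274]
force: [-0.0, 1.3, 0.4]
grip_width: 0.102
grip_force: 3.0
```

```bash
python3 pail.py
```

```text
10.55 [0.54780813 0.16581486 0.13332169] [-1.08382874e-03  1.26019464e+00  3.50574437e-01] 0.10190554485942835 2.997630201280117
wrist 4050 [81, 81, None, None, None, 80, 81, 81]
side 1077 [80, 80, 80, None, None, 75, 81, 79]
scene 602 [80, 79, None, None, None, 76, 81, 80]
```

Request:
jog_arm([
  {"tx": 4.1,"ty": -1.3,"tz": 0.9,"spin": 0,"jaw": 4},
  {"tx": 4.1,"ty": -1.3,"tz": 0.8,"spin": 0,"jaw": 4},
  {"tx": 4.2,"ty": -1.3,"tz": 0.6,"spin": 0,"jaw": 4},
  {"tx": 4.2,"ty": -1.3,"tz": 0.4,"spin": 0,"jaw": 4},
  {"tx": 4.2,"ty": -1.3,"tz": 0.1,"spin": 0,"jaw": 4},
])

```text
t: 11.32
position: [0.5686, 0.1594, 0.1361]
eef_rot: [3.142, 0.0, 1.274]
force: [-0.4, 0.3, 0.0]
grip_width: 0.102
grip_force: 3.0
```

```bash
python3 pail.py;  python3 look.py w5; python3 - <<'E'
from h import *
def cl(n): return cloud(n,r.capture(n)[1])
for n,X in (('wrist',wcap()[3]),('side',cl('side')),('scene',cl('scene'))):
    s=X[(X[...,2]>.074)&(X[...,2]<.086)&(np.hypot(X[...,0]-.57,X[...,1]-.16)<.062)]
    print(n,len(s),s.min(0),s.max(0),cv2.minEnclosingCircle((s[:,:2]*1000).astype(np.float32)))
E
```

```text
11.325 [0.56864986 0.15937635 0.13607796] [-0.44159138  0.32789249  0.02962203] 0.10195793412175821 2.999778315424919
wrist 4235 [81, 81, 56, None, None, 81, 81, 81]
side 1066 [80, 80, 78, None, None, 77, 80, 80]
scene 617 [81, 79, None, None, None, 78, 80, 80]
[0.56876093 0.15934201 0.13606721] [ 3.14112072e+00 -1.36163821e-04  1.27369714e+00] 11.475 0.10055048998358465 [0.21220797 1.01908281 0.48075025]
[ 310  253   22   82 1611] [320.62631906 294.52079454] [0.56945291 0.16629107 0.15951778] [ 0.52930226  0.05969222 -0.00103391] [0.57795927 0.18396361 0.16241456] [0.28111328 0.89851319 0.33711923] 0.17309076996901612 [0.55454327 0.12251212 0.07977608]
wrist 2109 [0.51344353 0.11936381 0.07402855] [0.61769437 0.2190774  0.08554403] ((566.9558715820312, 166.24107360839844), 55.10103988647461)
side 293 [0.51821562 0.10269635 0.07402016] [0.62180997 0.21993128 0.08439293] ((568.3373413085938, 161.31381225585938), 60.94803237915039)
scene 189 [0.5124316  0.10196488 0.07416845] [0.61666106 0.21713316 0.0856177 ] ((564.5897827148438, 159.7810516357422), 59.75727844238281)
```

The bail is upright and the pail level. I'm gripping firmly and lifting.

Request:
jog_arm([
  {"tx": 0,"ty": 0,"tz": 0,"spin": 0,"jaw": 4},
  {"tx": 0,"ty": 0,"tz": 0,"spin": 0,"jaw": 4},
  {"tx": 0,"ty": 0,"tz": 3,"spin": 0,"jaw": 4},
  {"tx": 0,"ty": 0,"tz": 8,"spin": 0,"jaw": 4},
  {"tx": 0,"ty": 0,"tz": 12,"spin": 0,"jaw": 4},
], newtons=45)

```text
t: 12.3
position: [0.5678, 0.1592, 0.1592]
eef_rot: [-3.141, 0.001, 1.274]
force: [-0.2, 0.2, -3.8]
grip_width: 0.088
grip_force: 45.0
```

Request:
jog_arm([
  {"tx": -4,"ty": -4,"tz": 14,"spin": 0.5,"jaw": 4},
  {"tx": -6,"ty": -8,"tz": 16,"spin": 0.5,"jaw": 4},
  {"tx": -8,"ty": -14,"tz": 16,"spin": 0.5,"jaw": 4},
  {"tx": -8,"ty": -20,"tz": 14,"spin": 0.5,"jaw": 4},
  {"tx": -8,"ty": -25,"tz": 6,"spin": 0.5,"jaw": 4},
])

```text
t: 12.92
position: [0.534, 0.0873, 0.2269]
eef_rot: [3.14, -0.001, 1.318]
force: [0.5, 0.2, -3.7]
grip_width: 0.089
grip_force: 45.0
```

Request:
jog_arm([
  {"tx": -8,"ty": -30,"tz": 0,"spin": 0.5,"jaw": 4},
  {"tx": -8,"ty": -33,"tz": 0,"spin": 0.5,"jaw": 4},
  {"tx": -8,"ty": -33,"tz": 0,"spin": 0.5,"jaw": 4},
  {"tx": -6,"ty": -33,"tz": 0,"spin": 0.5,"jaw": 4},
  {"tx": -4,"ty": -30,"tz": 0,"spin": 0.5,"jaw": 4},
])

```text
t: 13.55
position: [0.4991, -0.0727, 0.226]
eef_rot: [3.141, 0.0, 1.36]
force: [-0.4, -0.1, -4.1]
grip_width: 0.089
grip_force: 45.0
```

Request:
jog_arm([
  {"tx": -4,"ty": -24,"tz": 0,"spin": 0.3,"jaw": 4},
  {"tx": 0,"ty": -18,"tz": 0,"spin": 0,"jaw": 4},
  {"tx": 0,"ty": -9,"tz": 0,"spin": 0,"jaw": 4},
  {"tx": 0,"ty": -4,"tz": 0,"spin": 0,"jaw": 4},
  {"tx": 0,"ty": 0,"tz": 0,"spin": 0,"jaw": 4},
])

```text
t: 14.18
position: [0.4962, -0.1252, 0.2252]
eef_rot: [3.142, -0.0, 1.367]
force: [-0.1, 0.5, -4.2]
grip_width: 0.09
grip_force: 45.0
```

```bash
python3 - <<'E'
from h import *
o,p,d,X=wcap(); print(o['t'],o['position'],o['eef_rot'],o['force'],o['grip_width'])
cv2.imwrite('pics/w6.png',p[...,::-1])
hs=cv2.cvtColor(p,cv2.COLOR_RGB2HSV)
k=((cv2.inRange(hs,(0,150,90),(8,255,255))|cv2.inRange(hs,(172,150,90),(180,255,255)))>0)&(X[...,2]>.19)&(X[...,2]<.24)&(X[...,0]>.54)
n,l,st,ce=cv2.connectedComponentsWithStats(k.astype(np.uint8))
for i in range(1,n):
    if st[i,4]>15: print(st[i],ce[i],X[l==i].mean(0),X[l==i].min(0),X[l==i].max(0))
E
```

```text
14.175 [ 0.49623128 -0.12523703  0.22519025] [ 3.14157397e+00 -2.23639646e-04  1.36683543e+00] [-0.1144138   0.4701502  -4.17834209] 0.09002837581962295
[512 203  20  16 277] [521.34296029 211.01444043] [ 0.60312363 -0.10940067  0.21853646] [ 0.59698298 -0.11372354  0.2166245 ] [ 0.60980655 -0.10480486  0.22096356]
```

View pics/w6.png

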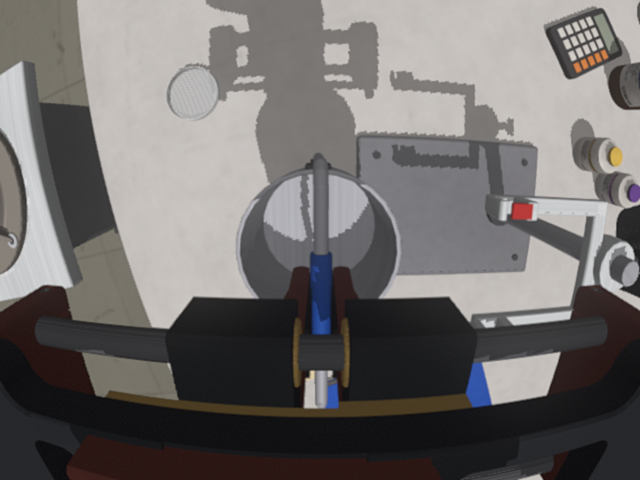

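The picture shows the pail hanging level from the sleeve at (320,280) and the left prong with its red gate at (521,211). The right prong is hidden by the gripper. Now fitting the prong's axis, tip and slot.

```bash
python3 - <<'E'
from h import *
o,p,d,X=wcap()
v,u=np.mgrid[0:480,0:640]
m=(X[...,2]>.17)&(X[...,2]<.226)&(u>480)&(u<612)&(v>185)&(v<228)
P=X[m]; print(len(P)); c=P[:,:2].mean(0)
b=cv2.minAreaRect((P[:,:2]*1000).astype(np.float32)); print('prong rect',b)
# base plate
hs=cv2.cvtColor(p,cv2.COLOR_RGB2HSV)
mb=(X[...,2]>.007)&(X[...,2]<.017)&(X[...,0]>.5)&(X[...,0]<.75)&(X[...,1]<-.05)&(X[...,1]>-.26)&(hs[...,2]<140)&(hs[...,1]<60)
Q=X[mb]; print('base',len(Q),cv2.minAreaRect((Q[:,:2]*1000).astype(np.float32)))
for yaw in (-11.6,-12.2,-12.9):
    a=np.radians(yaw); ex=np.array([np.cos(a),np.sin(a)]); ey=np.array([-ex[1],ex[0]])
    s=P[:,:2]@ex; f=P[:,:2]@ey
    k=s<s.min()+.05; print(yaw,'tip s',np.percentile(s,1),'f',np.percentile(f[k],[2,98]), 'front mid', [np.median(f[(s>q)&(s<q+.01)]).round(4) for q in np.arange(s.min(),s.max()-.02,.015)])
    i=np.arange(s.min(),s.min()+.04,.003); print([ (round(float(q-s.min())*1000), round(float(np.percentile(P[(s>=q)&(s<q+.003),2],80)),4)) for q in i if ((s>=q)&(s<q+.003)).sum()>4])
    print('bar now s,f', o['position'][:2]@ex,o['position'][:2]@ey)
# scene view prong tips
p,d=r.capture('scene'); X=cloud('scene',d); v,u=np.mgrid[0:480,0:640]
m=(X[...,2]>.185)&(X[...,2]<.225)&(u>340)&(u<420)&(v>195)&(v<262)&(X[...,0]>.56)
P=X[m]; print('scene hook',len(P),cv2.minAreaRect((P[:,:2]*1000).astype(np.float32)))
E
```

```text
2647
prong rect ((635.4585571289062, -120.26180267333984), (18.53483772277832, 94.78070068359375), 78.35018157958984)
base 18681 ((632.3599853515625, -152.61424255371094), (148.86785888671875, 209.356201171875), 78.31658172607422)
-11.6 tip s 0.5997474976838241 f [0.009275  0.0191115] front mid [np.float64(0.0147), np.float64(0.0162), np.float64(0.0166), np.float64(0.0146), np.float64(0.0145)]
[(0, 0.217), (3, 0.2179), (6, 0.2186), (9, 0.2189), (12, 0.2191), (15, 0.2186), (18, 0.2187), (21, 0.2178), (24, 0.217), (27, 0.2005), (30, 0.2008), (33, 0.2009), (36, 0.2011), (39, 0.201)]
bar now s,f 0.5112571089481962 -0.022506873542313757
-12.2 tip s 0.5995758705194242 f [0.01578428 0.02563068] front mid [np.float64(0.021), np.float64(0.0227), np.float64(0.0233), np.float64(0.0212), np.float64(0.0214)]
[(0, 0.217), (3, 0.2179), (6, 0.2184), (9, 0.219), (12, 0.2191), (15, 0.2186), (18, 0.2187), (21, 0.2178), (24, 0.217), (27, 0.2005), (30, 0.2008), (33, 0.2009), (36, 0.2011), (39, 0.201)]
bar now s,f 0.5114647635173929 -0.017151865403355622
-12.9 tip s 0.5992439438833747 f [0.02327151 0.03336402] front mid [np.float64(0.0284), np.float64(0.0302), np.float64(0.0311), np.float64(0.0292), np.float64(0.0295)]
[(0, 0.2169), (3, 0.2179), (6, 0.2184), (9, 0.219), (12, 0.2191), (15, 0.2186), (18, 0.2187), (21, 0.2178), (24, 0.2172), (27, 0.2005), (30, 0.2008), (33, 0.2009), (36, 0.2011), (39, 0.201)]
bar now s,f 0.5116361370823835 -0.010902019910725204
scene hook 693 ((654.200439453125, -159.3706817626953), (86.58731842041016, 148.21310424804688), 77.87006378173828)
```

The stand's yaw is -11.7°, the slot foot is at about (0.593, -0.1445), and the floor is estimated at 0.2005 m. The bar is already aligned sideways, so I'm going 99 mm straight in.

Request:
jog_arm([
  {"tx": 8,"ty": -1.6,"tz": 0,"spin": 0,"jaw": 4},
  {"tx": 14,"ty": -2.9,"tz": 0,"spin": 0,"jaw": 4},
  {"tx": 18,"ty": -3.7,"tz": 0,"spin": 0,"jaw": 4},
  {"tx": 18,"ty": -3.7,"tz": 0,"spin": 0,"jaw": 4},
  {"tx": 16,"ty": -3.3,"tz": 0,"spin": 0,"jaw": 4},
])

```text
t: 14.95
position: [0.5721, -0.1409, 0.2248]
eef_rot: [3.141, 0.0, 1.367]
force: [-0.7, 0.5, -4.5]
grip_width: 0.089
grip_force: 45.0
```

Request:
jog_arm([
  {"tx": 12,"ty": -2.5,"tz": 0,"spin": 0,"jaw": 4},
  {"tx": 8,"ty": -1.6,"tz": 0,"spin": 0,"jaw": 4},
  {"tx": 3,"ty": -0.6,"tz": 0,"spin": 0,"jaw": 4},
  {"tx": 0,"ty": 0,"tz": 0,"spin": 0,"jaw": 4},
  {"tx": 0,"ty": 0,"tz": 0,"spin": 0,"jaw": 4},
])

```text
t: 15.58
position: [0.5929, -0.1453, 0.2251]
eef_rot: [-3.141, -0.0, 1.367]
force: [0.1, 0.0, -3.5]
grip_width: 0.089
grip_force: 45.0
```

```bash
python3 - <<'E'
from h import *
o,p,d,X=wcap(); print(o['t'],o['position'],o['eef_rot'],o['force'],o['grip_width'])
cv2.imwrite('pics/w7.png',p[130:450,230:490][...,::-1].repeat(2,0).repeat(2,1)[:600])
a=np.radians(-11.7); ex=np.array([np.cos(a),np.sin(a)]); ey=np.array([-ex[1],ex[0]])
s=X[...,:2]@ex; f=X[...,:2]@ey; print('tool',o['position'][:2]@ex,o['position'][:2]@ey)
v,u=np.mgrid[0:480,0:640]
w=(X[...,2]>.235)&(X[...,2]<.26)&(v<300)&(u>280)&(u<360)
for lo in np.arange(.02,.04,.004):
    k=w&(f-o['position'][:2]@ey>lo)&(f-o['position'][:2]@ey<lo+.004)
    if k.sum()>3: print('wire',lo,k.sum(),s[k].mean(),X[k][:,2].max())
hs=cv2.cvtColor(p,cv2.COLOR_RGB2HSV)
k=((cv2.inRange(hs,(0,150,90),(8,255,255))|cv2.inRange(hs,(172,150,90),(180,255,255)))>0)&(X[...,2]>.19)&(X[...,2]<.235)&(f>0)
print('gate',k.sum(),s[k].min(),s[k].max(),f[k].mean())
m=(X[...,2]>.205)&(X[...,2]<.225)&(f>.005)&(f<.03)&(s<.66)&(s>.58)
print('prong s',np.percentile(s[m],[0.5,2,50,98]),m.sum())
E
```

```text
15.575 [ 0.59292659 -0.1453485   0.22512961] [-3.14138391e+00 -7.21353327e-05  1.36650710e+00] [ 0.07913576  0.03623401 -3.50655882] 0.08903260584071909
tool 0.6100820735216207 -0.022090586588238214
wire 0.02 238 0.6087405233556771 0.2508689213974803
wire 0.024 165 0.6087885753260996 0.2502054495320072
wire 0.028 152 0.6088669111664259 0.25030492333565524
wire 0.032 146 0.6089405630572221 0.24967290663720848
wire 0.036000000000000004 156 0.6088567824485123 0.2497959728033755
gate 205 0.6125876354842719 0.619137410880361 0.01532281819933303
prong s [0.60002666 0.60047472 0.61625319 0.62383929] 827
```

View pics/w7.png

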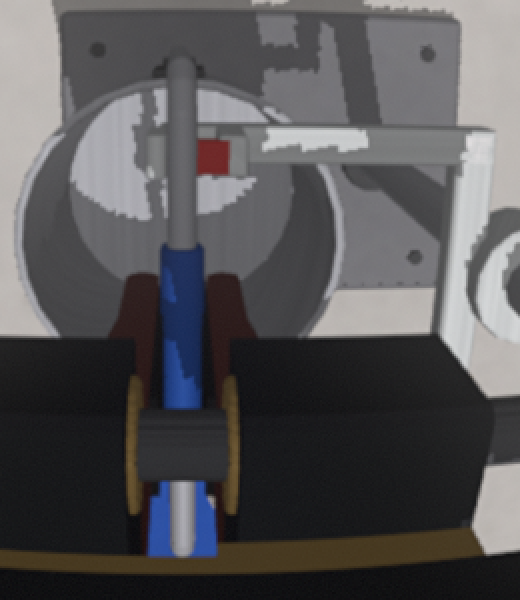

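The picture shows the wire over the slot, in front of the red gate at (212,157). It sits about 2 mm short of the slot centre, so I'm correcting that and descending to just above the gates.

Request:
jog_arm([
  {"tx": 2,"ty": -0.4,"tz": -5,"spin": 0,"jaw": 4},
  {"tx": 0,"ty": 0,"tz": -6,"spin": 0,"jaw": 4},
  {"tx": 0,"ty": 0,"tz": -6,"spin": 0,"jaw": 4},
  {"tx": 0,"ty": 0,"tz": -3,"spin": 0,"jaw": 4},
  {"tx": 0,"ty": 0,"tz": 0,"spin": 0,"jaw": 4},
])

```text
t: 16.25
position: [0.5951, -0.1458, 0.2047]
eef_rot: [-3.141, 0.0, 1.367]
force: [0.5, -0.5, -3.8]
grip_width: 0.089
grip_force: 45.0
```

Request:
jog_arm([
  {"tx": 0,"ty": 0,"tz": -1.5,"spin": 0,"jaw": 4},
  {"tx": 0,"ty": 0,"tz": -1,"spin": 0,"jaw": 4},
  {"tx": 0,"ty": 0,"tz": 0,"spin": 0,"jaw": 4},
])

```text
t: 16.62
position: [0.5953, -0.1458, 0.2026]
eef_rot: [3.142, -0.0, 1.367]
force: [-0.9, -0.1, -3.9]
grip_width: 0.09
grip_force: 45.0
```

Request:
jog_arm([
  {"tx": 0,"ty": 0,"tz": -1,"spin": 0,"jaw": 4},
  {"tx": 0,"ty": 0,"tz": -1,"spin": 0,"jaw": 4},
  {"tx": 0,"ty": 0,"tz": 0,"spin": 0,"jaw": 4},
])

```text
t: 17.0
position: [0.5953, -0.1458, 0.2007]
eef_rot: [3.142, -0.0, 1.367]
force: [-0.0, 0.6, -2.9]
grip_width: 0.085
grip_force: 45.0
```

Request:
jog_arm([
  {"tx": 0,"ty": 0,"tz": -1,"spin": 0,"jaw": 4},
  {"tx": 0,"ty": 0,"tz": -1,"spin": 0,"jaw": 4},
  {"tx": 0,"ty": 0,"tz": 0,"spin": 0,"jaw": 4},
])

```text
t: 17.38
position: [0.5954, -0.1458, 0.1987]
eef_rot: [3.141, -0.0, 1.367]
force: [-0.3, 1.2, -1.2]
grip_width: 0.089
grip_force: 45.0
```

Request:
jog_arm([
  {"tx": 0,"ty": 0,"tz": -1,"spin": 0,"jaw": 4},
  {"tx": 0,"ty": 0,"tz": -1,"spin": 0,"jaw": 4},
  {"tx": 0,"ty": 0,"tz": 0,"spin": 0,"jaw": 4},
])

```text
t: 17.75
position: [0.5957, -0.1459, 0.197]
eef_rot: [3.141, -0.0, 1.367]
force: [-2.1, -0.6, 3.0]
grip_width: 0.09
grip_force: 45.0
```

Request:
jog_arm([
  {"tx": 0,"ty": 0,"tz": -1,"spin": 0,"jaw": 4},
  {"tx": 0,"ty": 0,"tz": -1,"spin": 0,"jaw": 4},
  {"tx": 0,"ty": 0,"tz": 0,"spin": 0,"jaw": 4},
])

```text
t: 18.12
position: [0.5961, -0.1459, 0.1955]
eef_rot: [3.14, -0.0, 1.367]
force: [-1.8, -0.0, 6.3]
grip_width: 0.09
grip_force: 45.0
```

Contact came at TCP about 0.201, so the seat should be near 0.183. Force is building as expected from the springs.

Request:
jog_arm([
  {"tx": 0,"ty": 0,"tz": -1,"spin": 0,"jaw": 4},
  {"tx": 0,"ty": 0,"tz": -1,"spin": 0,"jaw": 4},
  {"tx": 0,"ty": 0,"tz": 0,"spin": 0,"jaw": 4},
])

```text
t: 18.5
position: [0.5953, -0.1458, 0.1931]
eef_rot: [3.141, -0.0, 1.367]
force: [-3.3, 0.8, 7.0]
grip_width: 0.09
grip_force: 45.0
```

Request:
jog_arm([
  {"tx": 0,"ty": 0,"tz": -1,"spin": 0,"jaw": 4},
  {"tx": 0,"ty": 0,"tz": -1,"spin": 0,"jaw": 4},
  {"tx": 0,"ty": 0,"tz": 0,"spin": 0,"jaw": 4},
])

```text
t: 18.88
position: [0.5948, -0.1457, 0.1907]
eef_rot: [-3.141, -0.0, 1.367]
force: [-4.0, 0.9, 5.4]
grip_width: 0.086
grip_force: 45.0
```

Request:
jog_arm([
  {"tx": 0,"ty": 0,"tz": -1,"spin": 0,"jaw": 4},
  {"tx": 0,"ty": 0,"tz": -1,"spin": 0,"jaw": 4},
  {"tx": 0,"ty": 0,"tz": 0,"spin": 0,"jaw": 4},
])

```text
t: 19.25
position: [0.5926, -0.1454, 0.1871]
eef_rot: [-3.136, 0.0, 1.366]
force: [-6.8, 0.7, -2.7]
grip_width: 0.088
grip_force: 45.0
```

Request:
jog_arm([
  {"tx": -1,"ty": 0.2,"tz": -1,"spin": 0,"jaw": 4},
  {"tx": -0.5,"ty": 0.1,"tz": -1,"spin": 0,"jaw": 4},
  {"tx": 0,"ty": 0,"tz": 0,"spin": 0,"jaw": 4},
])

```text
t: 19.62
position: [0.5938, -0.1455, 0.1862]
eef_rot: [-3.141, 0.0, 1.367]
force: [-0.3, -0.1, -4.4]
grip_width: 0.09
grip_force: 45.0
```

Request:
jog_arm([
  {"tx": 0,"ty": 0,"tz": -1,"spin": 0,"jaw": 4},
  {"tx": 0,"ty": 0,"tz": 0,"spin": 0,"jaw": 4},
  {"tx": 0,"ty": 0,"tz": 0,"spin": 0,"jaw": 4},
])

```text
t: 20.0
position: [0.5939, -0.1455, 0.1856]
eef_rot: [3.141, -0.0, 1.366]
force: [-0.8, 0.2, -4.6]
grip_width: 0.09
grip_force: 45.0
```

Request:
jog_arm([
  {"tx": 0,"ty": 0,"tz": -1,"spin": 0,"jaw": 4},
  {"tx": 0,"ty": 0,"tz": 0,"spin": 0,"jaw": 4},
  {"tx": 0,"ty": 0,"tz": 0,"spin": 0,"jaw": 4},
])

```text
t: 20.38
position: [0.5938, -0.1455, 0.1846]
eef_rot: [3.142, -0.0, 1.367]
force: [0.0, -0.0, -4.5]
grip_width: 0.088
grip_force: 45.0
```

Gates passed: the force is back to pail weight and the side load is gone. Now lowering to the floor.

Request:
jog_arm([
  {"tx": 0,"ty": 0,"tz": -1,"spin": 0,"jaw": 4},
  {"tx": 0,"ty": 0,"tz": -0.5,"spin": 0,"jaw": 4},
  {"tx": 0,"ty": 0,"tz": 0,"spin": 0,"jaw": 4},
])

```text
t: 20.75
position: [0.5939, -0.1455, 0.1834]
eef_rot: [3.141, -0.0, 1.367]
force: [-1.5, -0.3, -1.0]
grip_width: 0.088
grip_force: 45.0
```

Request:
jog_arm([
  {"tx": 0,"ty": 0,"tz": -1,"spin": 0,"jaw": 4},
  {"tx": 0,"ty": 0,"tz": 0,"spin": 0,"jaw": 4},
  {"tx": 0,"ty": 0,"tz": 0,"spin": 0,"jaw": 4},
])

```text
t: 21.12
position: [0.594, -0.1455, 0.1831]
eef_rot: [3.141, -0.0, 1.367]
force: [-3.5, 1.1, 4.9]
grip_width: 0.09
grip_force: 45.0
```

```bash
python3 - <<'E'
from h import *
o,p,d,X=wcap(); print(o['t'],o['position'],o['force'])
a=cv2.resize(p[180:300,270:430],(640,480))
q,_=r.capture('scene'); b=cv2.resize(q[195:255,340:430],(720,480))
cv2.imwrite('pics/c8.png',cv2.resize(np.hstack([a,b]),(798,282))[...,::-1])
E
```

```text
21.125 [ 0.59399228 -0.14553843  0.18313958] [-3.50372849  1.07682523  4.87313686]
```

View pics/c8.png

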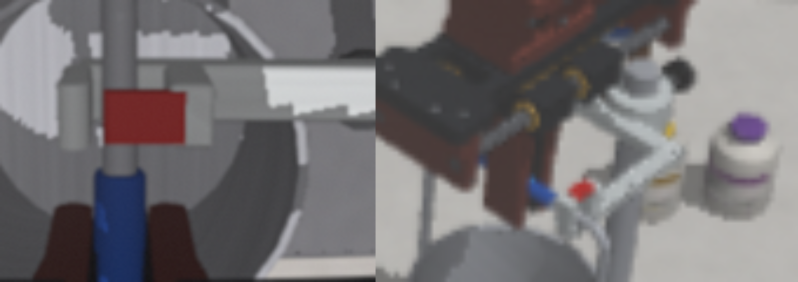

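The left view shows the wire in its slot with the red gate closed over it. The right view shows the other gate shut at (580,190). The sharp force rise confirms floor contact, so I'm unloading, releasing and lifting clear.

Request:
jog_arm([
  {"tx": 0,"ty": 0,"tz": 0.8,"spin": 0,"jaw": 4},
  {"tx": 0,"ty": 0,"tz": 0,"spin": 0,"jaw": 30},
  {"tx": 0,"ty": 0,"tz": 0,"spin": 0,"jaw": 30},
  {"tx": 0,"ty": 0,"tz": 0,"spin": 0,"jaw": 30},
  {"tx": 0,"ty": 0,"tz": 0,"spin": 0,"jaw": 30},
])

```text
t: 21.85
position: [0.5939, -0.1455, 0.1828]
eef_rot: [3.141, -0.0, 1.367]
force: [-0.4, 0.3, 0.7]
grip_width: 0.343
grip_force: 0.0
```

Request:
jog_arm([
  {"tx": 0,"ty": 0,"tz": 6,"spin": 0,"jaw": 30},
  {"tx": 0,"ty": 0,"tz": 14,"spin": 0,"jaw": 30},
  {"tx": 0,"ty": 0,"tz": 25,"spin": 0,"jaw": 30},
  {"tx": 0,"ty": 0,"tz": 30,"spin": 0,"jaw": 30},
  {"tx": 0,"ty": 0,"tz": 30,"spin": 0,"jaw": 30},
])

```text
t: 22.48
position: [0.594, -0.1456, 0.29]
eef_rot: [3.14, -0.0, 1.367]
force: [0.0, -0.2, -0.7]
grip_width: 0.344
grip_force: 0.0
```

Request:
jog_arm([
  {"tx": 0,"ty": 20,"tz": 10,"spin": 0,"jaw": 30},
  {"tx": 0,"ty": 40,"tz": 0,"spin": 0,"jaw": 30},
  {"tx": 0,"ty": 40,"tz": 0,"spin": 0,"jaw": 30},
  {"tx": 0,"ty": 20,"tz": 0,"spin": 0,"jaw": 30},
  {"tx": 0,"ty": 0,"tz": 0,"spin": 0,"jaw": 30},
])

```text
t: 23.1
position: [0.5936, -0.0236, 0.2976]
eef_rot: [-3.141, -0.0, 1.37]
force: [-0.2, -1.0, -0.4]
grip_width: 0.341
grip_force: 0.0
```

```bash
python3 - <<'E'
from h import *
o=r.observe(); print(o['t'],o['position'],o['force'],o['grip_width'])
p,_=r.capture('side'); q,_=r.capture('scene')
a=cv2.resize(p[185:305,220:350],(650,600)); b=cv2.resize(q[195:315,320:450],(650,600))
cv2.imwrite('pics/c9.png',cv2.resize(np.hstack([a,b]),(798,368))[...,::-1])
E
```

```text
23.1 [ 0.59360932 -0.02358669  0.29757329] [-0.24198457 -0.9733811  -0.36667052] 0.3406704291029129
```

View pics/c9.png

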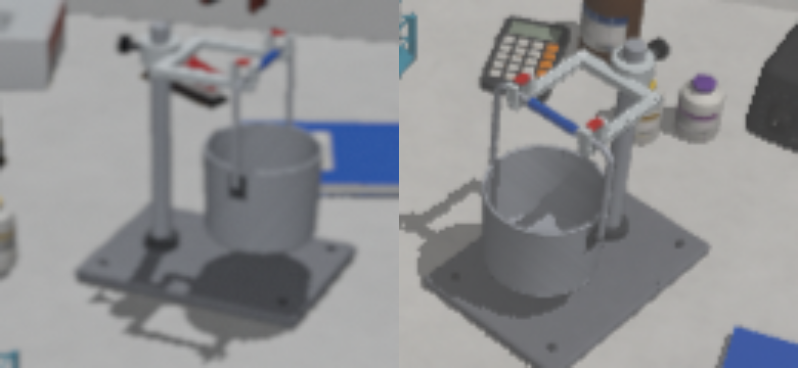

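Both views show the pail hanging level. The sleeve is between the prongs and both red gates are shut above the bar, at (522,78) and (597,125). The robot is clear, so I'm handing in.

```bash
python3 -c "
from plant import r
print(r.close_job())"
```

```text
the job is handed in; nothing more can be done
None
```

The pail is hanging by its bail in both hook slots with both gates shut over the bar and the robot clear, but during the first swing it tipped onto its far edge, so I set it level and redid the swing with the rim level at every check.

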